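# Part a press-fit sensor housing with a wedge

## Robot

A 6-joint arm with a two-finger parallel gripper is mounted at the origin on a cart in front of the work surface, level with it; the furniture and walls round the work are solid. World frame = base frame: x ahead of the robot, y to its left, z up, the work surface at z = 0. Lengths are in m, angles in degrees, forces in N, time in s.
With the tool pointing down it reaches from about 0.325 to 0.85 m from the base axis. Payload 15.5 kg.
Tool frame: the origin (TCP) lies at the very end of the fingers, on their centre line; the grasp point (between the pads) lies arm.grip_depth behind it (arm.grip_depth is the distance from the TCP to the grasp point, in m); z points along the fingers, y is the line along which they close (so a half turn about z gives the same grasp; the last joint's range is limited). The gripper opens to 91 mm and grips with 3 to 60 N. Pads are 32 mm wide; open, the fingers measure 118 mm over their backs; the gripper's body (76 mm by 178 mm) begins 60 mm behind the grasp point.
Start: joints at [-76.347, 28.281, 77.091, -0, 74.628, -5.472], TCP at [0.205, -0.591, 0.214] pointing down, gripper open.
Joint ranges: [-166.48, 166.48], [-47.26, 123.95], [12.59, 153.08], [-70.14, 250.14], [6.76, 159.57], [-176.63, 176.63]. Speed limits (degrees/s): [108.29, 108.29, 147.25, 172.46, 172.46, 172.46].

## Interface

Orientations are given as a 3x3 rotation matrix whose columns are the frame's x, y, z axes.
In Python, from rig import arm gives the robot as it stands. Calls block until the motion is done:
- arm.move_to(position, orientation): joint-space move of the TCP to a pose.
- arm.move_l(position, orientation=None, feed=0.15): straight line of the TCP; orientation=None keeps the orientation; feed is the mean speed in m/s.
- arm.move_joints(angles): joint-space move.
- arm.grip(opening): finger opening in m; the grip force is fixed at half the most; returns when the fingers have stopped.
- arm.sleep(seconds).
- arm.solve_ik(position, orientation): joint angles nearest the present ones, or None.
- arm.snapshot(name): name is "side" or "top" or "wrist"; returns the picture (420x560x3 uint8, red, green, blue); there is no depth.
- arm.get_calibration(name): a dict with "intrinsics" (3x3 intrinsics, pixels), "cam_to_world" (4x4, takes a point from camera to world coordinates). Camera axes: x right, y down, z forward; pixel columns grow to the right and rows downward; lengths in m; the calibration is good to about 2 mm. A picture is of the moment at which its call begins: read the wrist's pose just before it. get_calibration takes no time and is no camera call; for the wrist camera it gives the pose at the moment of the call.
A pose or a line that the arm cannot do raises arm.Unreachable and nothing moves.
- arm.sign_off(): hands the job in; it is judged then, once.
Readings, each from a call of its own:
- arm.current_t(): time.
- arm.current_joint_positions(): joint angles.
- arm.current_dq(): joint speeds.
- arm.current_tau(): joint torques, N m.
- arm.current_ee_pos(): TCP position.
- arm.current_tool_rot(): TCP orientation.
- arm.current_force(): force on the tool from outside, world axes, zero at the start.
- arm.current_torque(): the same for the moment, N m.
- arm.current_width(): finger opening in m.
- arm.current_grasp_force(): force on a finger pad.
Only numpy, scipy, OpenCV 4.12 (cv2) and the standard library are available. Lean on these libraries where they do the work, as an engineer would, in place of code of your own. Each camera call takes 0.05 s, during which the arm holds its last target. There are 200 camera calls.

## Task

The sensor housing in the jig must be opened for service: take the orange wedge out of its stand and press it down into the seam through the two blue-marked pry slots in turn, left and right a little at a time, until the white front half stands about 8 mm off the grey back half at both ends. Keep it even, with neither end ever more than 4 mm ahead of the other, use only the wedge and do not force it (more than 35 N breaks the plastic). Then stand the wedge fully back in its stand and leave everything else where it is.

Things in the scene. Friction and masses are not known exactly. Their poses are not given: they have to be found in the camera images.
- jig: Fixed jig, plate 150 x 176 mm; origin under its centre at bench height; +x away from the robot (turned by its yaw), y along the seam, z up. On it a housing 148 mm long in y, upright. Grey back half, held still, 30 mm thick, top z = 84 mm: its upright mating face is the plane x = e of the jig, e between -14 and +14 mm, different each time, unmeasured: feel for it.
- front_top (a point): Point x = -10, y = 0, z = 74 mm of the jig, at the height of the white front half's flat top (measured from the jig, not from the housing). The white half is 27 mm thick and lies on the -x side of the grey face, which stands 10 mm above it as a shoulder to feel the wedge's upright face against. Free height under the slots reaches down to z = 28 mm.
- left_slot (a point): Nominal left pry slot (+y): point x = 0, y = +45, z = 74 mm of the jig; the true one is shifted by e along x. Slot 26 mm long in y; shut, it spans 3.5 mm in -x from the grey face, plus a 45 degree blue lead-in edge 1.5 mm wide at the top. With the wedge's upright face on the grey face, an end opens to the blade's thickness at z = 72 mm less 3.5 mm.
- right_slot (a point): Nominal right pry slot (-y), the same: point x = 0, y = -45, z = 74 mm of the jig, true one shifted by the same e along x. A wedge pressed down here moves this end of the white half to -x and hardly moves the other end; the half stays where it is left, without springing back.
- stand: Blue wedge stand, fixed: block 64 x 64 x 72 mm with a square upright pocket 24 x 24 mm, 66 mm deep, in the middle of its top. Origin under its centre at bench height.
- wedge: Orange nylon wedge, 80 g, blade down in the stand, axes within 3 degrees of its. Origin: underside centre of the 30 x 30 x 4 mm flange that rests on the stand's top (z = 72). Handle 22 (x) x 24 (y) mm, from 4 to 64 mm above. Blade 14 mm wide (y), 62 mm long; flat upright face at x = +9; sloped other face; thickness 2 mm at the tip (x 7 to 9) growing 0.258 mm per mm to 18 mm.
- left_gap (a joint): Opening of the seam at the left dowel (jig y = +50 mm), m: 0 shut, grows as the white half moves to jig -x, ends at 0.015. Sliding friction about 5 N per dowel.
- right_gap (a joint): Opening of the seam at the right dowel (jig y = -50 mm), m; 0 shut, ends at 0.015.
- front_half (a joint): Cocking angle of the white half, rad: (right opening - left opening) / 0.1 m; 0 even, positive with the right end ahead. The dowels bind as it cocks (7 N m per rad), so the downward push needed grows from about 5 to 15 N.
- reagent_bottle: Loose bystander: small bottle with a red cap, 51 x 52 x 109 mm, origin under its centre.
- vial_1: Loose bystander: small clear vial with a white cap, 21 mm across, 51 mm tall, origin under its centre.
Not all that is in view belongs to the job. There is more than one size of the wedge; the job needs the larger. Of the things that look like the stand, take the one that is nearest to the robot's base at the start.

How it is judged:
By the outcome, as a careful person would: the job done as asked, in the order asked, and still so for the second after the job is handed in, with the robot touching nothing.
It also fails if it takes over 70 s, if anything falls off the work surface, if the arm or the gripper's body presses on something with over 40 N, if the wrist force passes 120 N, or if a joint passes its speed limit or range.

## Working session

There is one attempt and no reset: what is moved stays moved. The work goes in short steps, each a Python script; the robot and the scene stay as the last script left them, time stands still between calls to the robot, and variables do not carry over. Pictures are saved under pics/ and viewed, at most 10 in all, crops included, and the job is handed in when it is done.

```bash
ls; mkdir -p pics
python3 - <<'E'
from rig import arm
import cv2,numpy as np
for n in("top","side","wrist"):
    c=arm.get_calibration(n);print(n,np.round(c["intrinsics"],1).tolist(),np.round(c["cam_to_world"],4).tolist())
    cv2.imwrite(f"pics/{n}0.png",arm.snapshot(n)[:,:,::-1])
print(arm.current_t(),arm.grip_depth,arm.current_width(),arm.current_force())
a=cv2.imread("pics/top0.png");b=cv2.imread("pics/side0.png")
E
```

```text
pics
top [[519.6, 0.0, 276.8], [0.0, 519.6, 208.9], [0.0, 0.0, 1.0]] [[-0.0099, -0.9974, 0.0712, 0.5266], [-0.9998, 0.0112, 0.0176, -0.0487], [-0.0184, -0.071, -0.9973, 1.2089], [0.0, 0.0, 0.0, 1.0]]
side [[511.8, 0.0, 276.3], [0.0, 511.8, 205.6], [0.0, 0.0, 1.0]] [[-0.9113, -0.2074, 0.3558, 0.2148], [-0.4118, 0.4736, -0.7785, 0.8502], [-0.007, -0.856, -0.517, 0.6611], [0.0, 0.0, 0.0, 1.0]]
wrist [[354.3, 0.0, 279.1], [0.0, 354.3, 209.1], [0.0, 0.0, 1.0]] [[0.3279, -0.9163, -0.2299, 0.2688], [-0.9447, -0.3182, -0.0789, -0.5676], [-0.0008, 0.243, -0.97, 0.3845], [0.0, 0.0, 0.0, 1.0]]
0.15 0.0188 0.09084702310933992 [1.03524667 0.76505553 0.81158772]
```

View pics/top0.png

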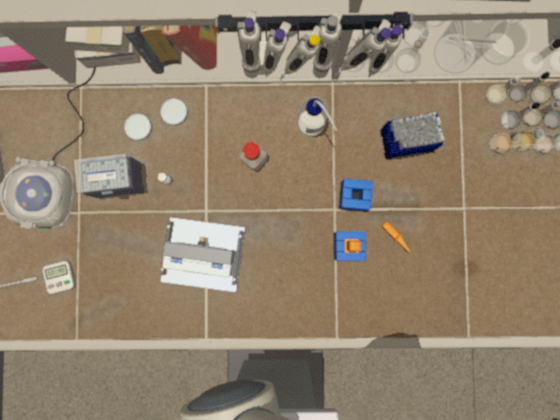

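View pics/side0.png

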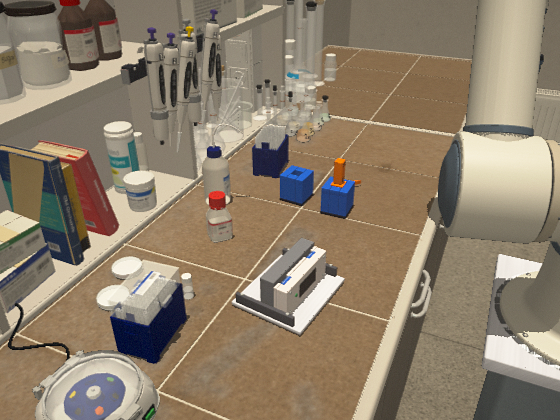

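Top view: the empty stand is at (357,195), and the stand holding an upright orange wedge is at (351,246), lower in the picture and so nearer the base. A smaller orange wedge lies loose at (397,238). The jig is at (203,255). The wedge at (351,246) fits the description, so I'll confirm it in an enlarged crop.

Run:
```python
import cv2,numpy as np
a=cv2.imread("pics/top0.png")
j=cv2.resize(a[210:300,153:253],None,fx=5,fy=5,interpolation=cv2.INTER_CUBIC) #500x450
s=cv2.resize(a[175:265,325:385],None,fx=5,fy=5,interpolation=cv2.INTER_CUBIC)
cv2.imwrite("pics/crop1.png",np.hstack([j,s]))
```

```text
(no output)
```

View pics/crop1.png

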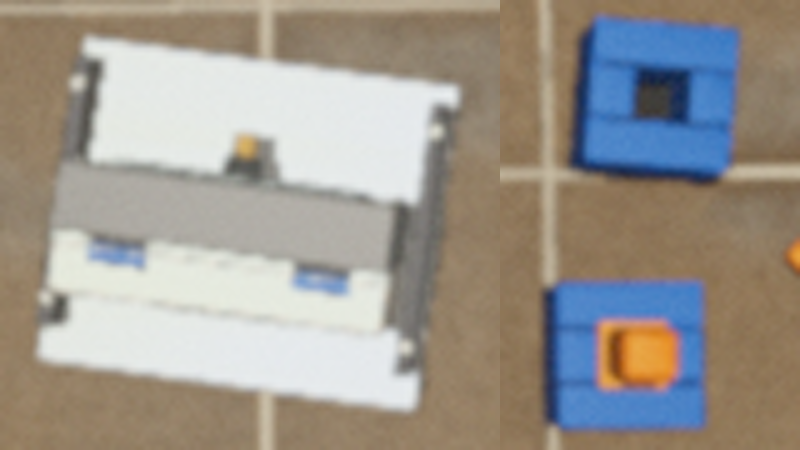

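```bash
cat > h.py <<'E'
import numpy as np,cv2
def ray(c,uv,z):
    K,T=np.array(c["intrinsics"]),np.array(c["cam_to_world"])
    d=T[:3,:3]@np.linalg.solve(K,[uv[0],uv[1],1]);return T[:3,3]+d*(z-T[2,3])/d[2]
def proj(c,p):
    K,T=np.array(c["intrinsics"]),np.array(c["cam_to_world"])
    q=K@(T[:3,:3].T@(np.array(p)-T[:3,3]));return q[:2]/q[2]
def down(yaw): # tool y axis at yaw+90, z down ; tool x = -? right-handed
    a=np.radians(yaw);y=np.array([-np.sin(a),np.cos(a),0]);z=np.array([0,0,-1.]);return np.column_stack([np.cross(y,z),y,z])
E
python3 - <<'E'
from h import *
from rig import arm
c=arm.get_calibration("top")
for z in(0.008,0.012):
    P=[ray(c,(153+u/5,210+v/5),z) for u,v in[(83,37),(460,87),(418,410),(38,360)]]
    print(np.round(P,4).tolist(),"ctr",np.mean(P,0),[np.linalg.norm(P[i]-P[i-1]) for i in range(4)])
    d=P[0]+P[3]-P[1]-P[2];print("yaw",np.degrees(np.arctan2(-d[0],d[1])))
S=[ray(c,(325+(u-500)/5,175+v/5),.072) for u,v in[(562,282),(704,282),(704,428),(556,428)]]
print("stand",np.mean(S,0),[np.linalg.norm(S[i]-S[i-1]) for i in range(4)])
print("handle",ray(c,(325+150/5,175+352/5),.136))
for u,v in[(117,240),(322,266)]: print("slot",ray(c,(153+u/5,210+v/5),.074))
for u,v in[(60,163),(395,206),(390,270),(52,225)]: print("grey",ray(c,(153+u/5,210+v/5),.084))
R=arm.current_tool_rot();print(R)
for y in(0,180,90): print(y,down(y).round().tolist(),arm.solve_ik([.42,-.2,.3],down(y)))
E
```

```text
[[0.5954, 0.2219, 0.008], [0.5703, 0.0466, 0.008], [0.4222, 0.0667, 0.008], [0.4465, 0.242, 0.008]] ctr [0.5086037  0.14432821 0.008     ] [np.float64(0.15018120075303992), np.float64(0.17708174104927393), np.float64(0.14939462315418642), np.float64(0.1769488644321005)]
yaw -8.016739254387932
[[0.5951, 0.221, 0.012], [0.5701, 0.0463, 0.012], [0.4226, 0.0664, 0.012], [0.4468, 0.2411, 0.012]] ctr [0.50866369 0.14368527 0.012     ] [np.float64(0.14968096575780734), np.float64(0.17649190368317616), np.float64(0.14889700815159884), np.float64(0.1763594696615714)]
yaw -8.016739254387975
stand [ 0.52507501 -0.18994339  0.072     ] [np.float64(0.06352344446124082), np.float64(0.06180282600960712), np.float64(0.0633862990310764), np.float64(0.06416227131211152)]
handle [ 0.52625699 -0.18961229  0.136     ]
slot [0.5026496  0.19171562 0.074     ]
slot [0.49051935 0.1020218  0.074     ]
grey [0.53636902 0.21454992 0.084     ]
grey [0.51635984 0.06901637 0.084     ]
grey [0.48884642 0.07128124 0.084     ]
grey [0.5095993 0.217883  0.084    ]
[[ 9.44802318e-01  3.27640878e-01 -1.87756973e-04]
 [ 3.27640916e-01 -9.44801940e-01  8.51258447e-04]
 [ 1.01513913e-04 -8.65787820e-04 -9.99999620e-01]]
0 [[-1.0, -0.0, 0.0], [0.0, 1.0, 0.0], [-0.0, 0.0, -1.0]] [-3.28243248e+01  1.03798243e+01  9.09258735e+01 -2.54444375e-14
  7.86943021e+01 -1.22824325e+02]
180 [[1.0, -0.0, 0.0], [-0.0, -1.0, 0.0], [0.0, 0.0, -1.0]] [-3.28243248e+01  1.03798243e+01  9.09258735e+01 -2.54444375e-14
  7.86943021e+01  5.71756752e+01]
90 [[-0.0, -1.0, 0.0], [-1.0, 0.0, 0.0], [-0.0, 0.0, -1.0]] [-3.28243248e+01  1.03798243e+01  9.09258735e+01 -2.54444375e-14
  7.86943021e+01  1.47175675e+02]
```

Run:
```python
from h import *
from rig import arm
x,y=.5255,-.190
R=down(-90)
arm.move_to([x,y,.19],R)
arm.move_l([x,y,.088],feed=.2)
f0=arm.current_force();arm.grip(.015)
print(arm.current_t(),arm.current_width(),arm.current_grasp_force(),arm.current_ee_pos(),arm.current_force()-f0)
cv2.imwrite("pics/w1.png",arm.snapshot("wrist")[:,:,::-1])
arm.move_l([x,y,.26],feed=.2)
print(arm.current_t(),arm.current_width(),arm.current_force()-f0,arm.current_joint_positions().round(1))
w=arm.snapshot("wrist")[:,:,::-1];s=arm.snapshot("side")[:,:,::-1]
c=arm.get_calibration("side");u=proj(c,[x,y,.2]).astype(int);print(u)
k=s[max(u[1]-75,0):u[1]+75,u[0]-50:u[0]+50]
k=cv2.resize(k,None,fx=2.8,fy=2.8,interpolation=cv2.INTER_CUBIC)
cv2.imwrite("pics/c2.png",np.hstack([k[:420],w[:k.shape[0]][:,20:540]]))
print(arm.current_t())
```

```text
3.725 0.021974643293730636 29.999817609786987 [ 0.52550246 -0.18998883  0.08795987] [ 0.1555871   0.14989921 -0.36455942]
4.7833 0.021927523402051476 [ 0.37992904  0.05734134 -1.98189733] [-26.   20.5  82.9  -0.   76.7 -26. ]
[341 133]
4.8833
```

View pics/c2.png

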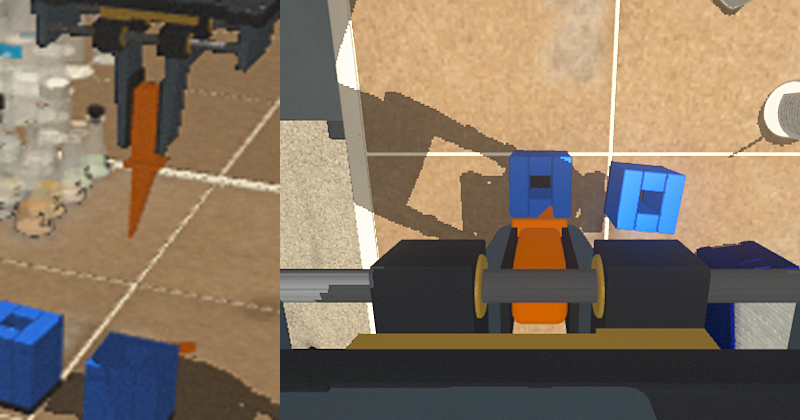

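The grip is good: width 22 mm means the pads are on the x faces. The blade tip at side-crop (132,235) leans toward +x, so the upright face is on the correct side. Next I'll feel for the grey face at the left slot, from above the white top.

```bash
cat >> h.py <<'E'
from rig import arm
YAW=-8.0;a_=np.radians(YAW);O=np.array([.5086,.144])
JX=np.array([np.cos(a_),np.sin(a_)]);JY=np.array([-np.sin(a_),np.cos(a_)])
R=down(YAW-90)
def P(x,y,tipz): # jig x,y of wedge axis (mm), tip height (mm)
    p=O+(JX*x+JY*y)/1000;return [p[0],p[1],(tipz+78)/1000]
def force(n=4):
    F=[]
    for _ in range(n): F.append(arm.current_force());arm.sleep(.008)
    F=np.mean(F,0);return np.array([F[:2]@JX,F[:2]@JY,F[2]])
E
python3 - <<'E'
from h import *
arm.move_to(P(-27,45,100),R)
arm.move_l(P(-27,45,79),feed=.15)
arm.sleep(.2);f0=force(6);print(arm.current_t(),f0,force(6)-f0)
for x in np.arange(-26,-4,.7):
    arm.move_l(P(x,45,79),feed=.02)
    f=force(3)-f0
    print(round(x,1),f.round(1),round(arm.current_t(),2))
    if f[0]<-3: break
p=arm.current_ee_pos();print((p[:2]-O)@JX*1000,(p[:2]-O)@JY*1000,p[2])
E
```

```text
6.8833 [-0.38295142  0.10265574 -0.71375475] [ 0.47621715  0.02800142 -0.01161815]
-26.0 [ 0.1  0.2 -0.4] 7.21
-25.3 [1.  0.  0.5] 7.48
-24.6 [ 0.4 -0.   0.3] 7.76
-23.9 [ 0.6 -0.1 -0. ] 8.03
-23.2 [ 0.2 -0.5 -0.1] 8.31
-22.5 [-0.4  0.   0.1] 8.58
-21.8 [ 0.1  0.1 -0.1] 8.86
-21.1 [ 0.3  0.  -0.4] 9.13
-20.4 [ 0.4 -0.1  0.1] 9.41
-19.7 [-0.6 -0.1  0.4] 9.68
-19.0 [-5.2  0.4  1.6] 9.96
-19.614498502234024 44.920942051184866 0.15687066751953846
```

```bash
cat >> h.py <<'E'
def tip(g): return 72-(g+1.5)/.258
def press(x,y,g,f0,z0,steps):
    for z in np.linspace(z0,tip(g),steps+1)[1:]:
        arm.move_l(P(x,y,z),feed=.04)
        f=force(3)-f0;p=arm.current_ee_pos()
        print('z',round(z,1),f.round(1),'act',round(float((p[:2]-O)@JX*1000),2),round(p[2]*1000-78,2),round(arm.current_t(),2))
        if f[2]>22 or abs(f[0])>20: print("STOP");return False
    return True
E
python3 - <<'E'
from h import *
arm.move_l(P(-20.2,45,79),feed=.04);arm.sleep(.1);f0=force(4)
arm.move_l(P(-19.4,45,79),feed=.04)
ok=press(-19.4,45,2,f0,79,5)
if ok:
    arm.move_l(P(-19.4,45,79),feed=.12)
    arm.move_l(P(-22.5,45,80),feed=.1)
    arm.move_l(P(-22.5,-45,80),feed=.18)
    arm.move_l(P(-21.5,-45,79),feed=.08);arm.sleep(.1);f0=force(4)
    for x in np.arange(-21,-16,.5):
        arm.move_l(P(x,-45,79),feed=.03);f=force(3)-f0;print(round(x,1),f.round(1))
        if f[0]<-3:break
    p=arm.current_ee_pos();print((p[:2]-O)@JX*1000,(p[:2]-O)@JY*1000,arm.current_t())
    cv2.imwrite("pics/w3.png",arm.snapshot("wrist")[:,:,::-1])
    cv2.imwrite("pics/t3.png",arm.snapshot("top")[:,:,::-1])
E
```

```text
z 74.9 [-3.5  0.3 -2.2] act -19.72 74.65 10.87
z 70.8 [-3.9 -0.1 -2.1] act -19.72 70.63 11.14
z 66.7 [-4.5  0.4 -3.1] act -19.7 66.63 11.42
z 62.5 [-4.5  0.9 -5. ] act -19.71 62.53 11.69
z 58.4 [-5.4  1.6 -3.5] act -19.7 58.46 11.97
-21.0 [ 0.1  0.2 -0.4]
-20.5 [-0.   0.4  0.1]
-20.0 [-2.2  0.4  0.5]
-19.5 [-4.8  0.8  1.6]
-20.006860534464032 -45.03286783807864 14.675
```

Run:
```python
from h import *
a=cv2.imread("pics/t3.png");
j=cv2.resize(a[225:300,155:250],None,fx=5.5,fy=5.5,interpolation=cv2.INTER_CUBIC)
w=cv2.imread("pics/w3.png")[:, :]
w=cv2.resize(w,(550,412))
j=cv2.resize(j,(250,197));out=np.zeros((412,800,3),np.uint8);out[:,:550]=w;out[:197,550:]=j
cv2.imwrite("pics/c3.png",out)
print(arm.current_t(),arm.current_width(),arm.current_force())
```

```text
14.775 0.02196985347730038 [-5.71084871  0.65486059  1.33749611]
```

View pics/c3.png

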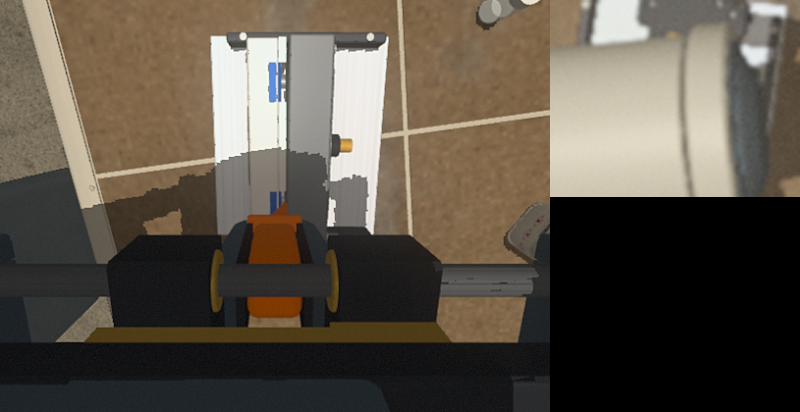

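The wrist view shows the wedge tip (285,210) at the right slot and the left slot at (278,82). I'll enlarge the left end to check that it opened before going on.

Run:
```python
from h import *
w=cv2.imread("pics/w3.png")
cv2.imwrite("pics/c4.png",cv2.resize(w[30:130,220:345],None,fx=6,fy=6,interpolation=cv2.INTER_CUBIC))
c=arm.get_calibration("wrist")
for x,y,z in[(-10.8,72,84),(-10.8,45,74),(-10.8,72,74),(-12.8,72,74),(-14.3,45,74)]:
    q=np.append(O+(JX*x+JY*y)/1000,z/1000);print(x,y,z,((proj(c,q)-[220,30])*6).round(0))
```

```text
-10.8 72 84 [446.  68.]
-10.8 45 74 [440. 345.]
-10.8 72 74 [443.  87.]
-12.8 72 74 [424.  87.]
-14.3 45 74 [409. 345.]
```

View pics/c4.png

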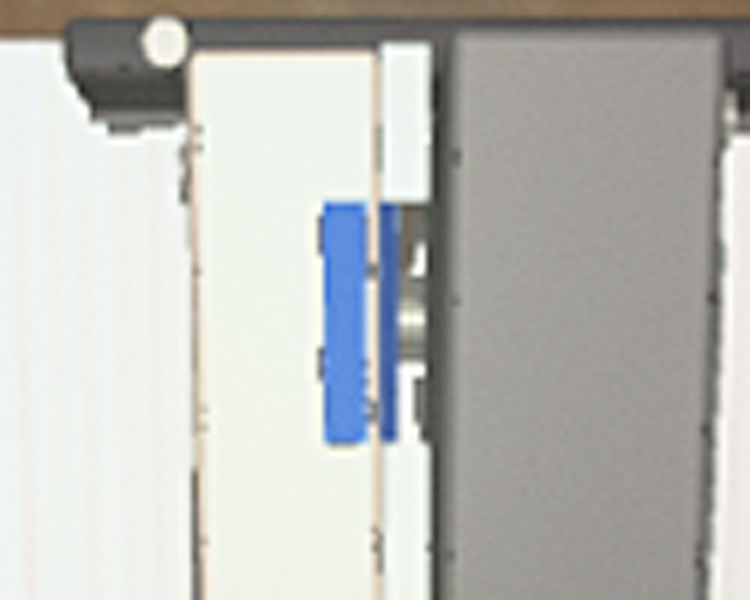

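The left end shows a dark gap of about 1.5–2 mm between the white edge (432) and the grey face (449), as planned. I'll continue alternating: R 4, L 6.

```bash
cat >> h.py <<'E'
XS={45:-19.4,-45:-19.7}
def go(y):
    x=XS[y];arm.move_l(P(x-2.5,y,80),feed=.2)
    arm.sleep(.15);f0=force(4);arm.move_l(P(x,y,79),feed=.05);return f0
def out(y):
    x=XS[y];arm.move_l(P(x,y,79),feed=.12);arm.move_l(P(x-2.5,y,80),feed=.06)
E
python3 - <<'E'
from h import *
arm.move_l(P(-22.2,-45,80),feed=.06);f0=go(-45)
if press(-19.7,-45,4,f0,79,6):
    out(-45);arm.move_l(P(-21.9,45,80),feed=.2);f0=go(45)
    if press(-19.4,45,6,f0,79,6): out(45);print("w",arm.current_width(),arm.current_t())
E
```

```text
z 74.3 [-3.9 -0.1 -1.7] act -20.06 74.05 16.0
z 69.6 [-4.  -0.8 -2.2] act -20.06 69.46 16.29
z 64.8 [-5.  -0.2 -4.2] act -20.05 64.78 16.58
z 60.1 [-5.1  0.8 -5.9] act -20.05 60.07 16.88
z 55.4 [-5.4  0.8 -5.5] act -20.09 55.35 17.17
z 50.7 [-5.3  0.8 -4.4] act -20.1 50.64 17.46
z 73.0 [-3.8 -0.2 -0.9] act -19.73 72.74 19.7
z 67.0 [-4.4  0.1 -2. ] act -19.73 66.9 20.02
z 61.0 [-5.5  0.1 -3. ] act -19.73 60.97 20.35
z 55.0 [-4.9  1.1 -5.1] act -19.73 54.94 20.68
z 48.9 [-5.3  1.3 -3.9] act -19.73 48.96 21.0
z 42.9 [-5.7  1.9 -3.6] act -19.77 42.97 21.32
w 0.021863994129324566 22.025
```

Run:
```python
from h import *
arm.move_l(P(-22.2,-45,80),feed=.2);f0=go(-45)
if press(-19.7,-45,8,f0,79,7):
    out(-45);arm.move_l(P(-21.9,45,80),feed=.2);f0=go(45)
    if press(-19.4,45,8,f0,79,7):
        out(45);arm.move_l(P(-22,45,125),feed=.2)
        arm.move_to(P(-25,-90,150),R)
        print("w",arm.current_width(),arm.current_t())
        w=arm.snapshot("wrist")[:,:,::-1];cv2.imwrite("pics/w5.png",w)
        c=arm.get_calibration("wrist")
        for q in[(-10.6,72,84),(-10.9,-72,84),(-18.6,72,74),(-18.9,-72,74),(-10.7,0,84)]:
            print(q,proj(c,np.append(O+(JX*q[0]+JY*q[1])/1000,q[2]/1000)).round(1))
```

```text
z 72.7 [-4.1  0.  -2.2] act -20.05 72.55 23.64
z 66.5 [-4.5  0.3 -2.3] act -20.07 66.43 23.98
z 60.2 [-6.2  0.6 -2.6] act -20.04 60.27 24.31
z 54.0 [-5.5 -0.  -2.5] act -20.1 53.99 24.64
z 47.7 [-5.   1.  -5.5] act -20.09 47.7 24.98
z 41.4 [-5.6  0.7 -5.1] act -20.12 41.41 25.31
z 35.2 [-5.6  1.4 -5.6] act -20.15 35.15 25.64
z 72.7 [-4.   0.2 -1.2] act -19.7 72.53 28.02
z 66.5 [-4.5 -0.  -1.5] act -19.74 66.43 28.36
z 60.2 [-5.9 -0.2 -2.5] act -19.72 60.23 28.69
z 54.0 [-6.5 -0.4 -2.4] act -19.72 54.01 29.02
z 47.7 [-6.4 -0.6 -2. ] act -19.7 47.75 29.36
z 41.4 [-5.7  0.8 -4.5] act -19.76 41.42 29.69
z 35.2 [-6.7  1.2 -4.6] act -19.78 35.19 30.02
w 0.021546948251366407 31.775
(-10.6, 72, 84) [298.   -0.5]
(-10.9, -72, 84) [295.6 178.6]
(-18.6, 72, 74) [287.7   3.5]
(-18.9, -72, 74) [286.4 176.9]
(-10.7, 0, 84) [296.8  94.3]
```

Run:
```python
import cv2
w=cv2.imread("pics/w5.png");cv2.imwrite("pics/c5.png",cv2.resize(w[20:220,180:420],None,fx=3,fy=3,interpolation=cv2.INTER_CUBIC))
```

```text
(no output)
```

View pics/c5.png

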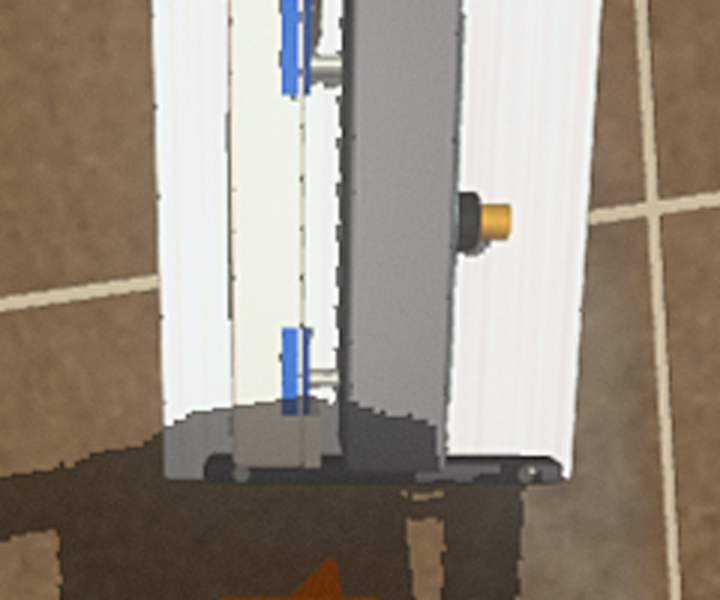

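The near (right) end shows the white edge at crop 320 and the grey at 345. A gap of 8 mm predicts 319 and 347, so both ends are as planned. I'm returning the wedge to its stand.

Run:
```python
from h import *
x,y=.5255,-.190;Q=down(-90)
arm.move_to([x,y,.24],Q)
arm.move_l([x,y,.165],feed=.15);arm.sleep(.15)
G=lambda:np.mean([arm.current_force() for _ in range(4)],0)
f0=G()
for z in [.14,.12,.10,.092,.090,.0885]:
    arm.move_l([x,y,z],feed=.08);f=G()-f0;print(z,f.round(1),arm.current_ee_pos().round(4),round(arm.current_t(),2))
    if np.abs(f).max()>10: print("STOP");break
```

```text
0.14 [-0.5 -0.   0.8] [ 0.5255 -0.19    0.14  ] 34.08
0.12 [0.1 1.3 1.1] [ 0.5254 -0.19    0.12  ] 34.48
0.1 [0.1 1.4 0.9] [ 0.5254 -0.19    0.1   ] 34.88
0.092 [-0.1  1.3  0.3] [ 0.5254 -0.1899  0.0919] 35.13
0.09 [-0.5  1.1  0.6] [ 0.5255 -0.19    0.0901] 35.38
0.0885 [-1.2  1.6  0.8] [ 0.5255 -0.19    0.0885] 35.63
```

Run:
```python
from h import *
x,y=.5255,-.190
G=lambda:np.mean([arm.current_force() for _ in range(4)],0)
f0=G()
for z in np.arange(.0878,.0820,-.0006):
    arm.move_l([x,y,z],feed=.03);arm.sleep(.05);f=G()-f0;print(round(z,4),f.round(1),arm.current_ee_pos()[2].round(4))
    if f[2]>4: break
arm.grip(.06);arm.sleep(.2)
arm.move_l([x,y,.25],feed=.2)
print(arm.current_t())
w=arm.snapshot("wrist")[:,:,::-1];s=arm.snapshot("side")[:,:,::-1]
cv2.imwrite("pics/s6.png",s);cv2.imwrite("pics/w6.png",w)
k=cv2.resize(s[140:340,220:370],(400,533),interpolation=cv2.INTER_CUBIC)
m=cv2.resize(w[60:360,140:365],(400,533),interpolation=cv2.INTER_CUBIC)
cv2.imwrite("pics/c6.png",np.hstack([k,m]))
```

```text
0.0878 [0.1 0.5 3.9] 0.088
0.0872 [-3.5  1.3 15.7] 0.0879
38.1333
```

View pics/c6.png

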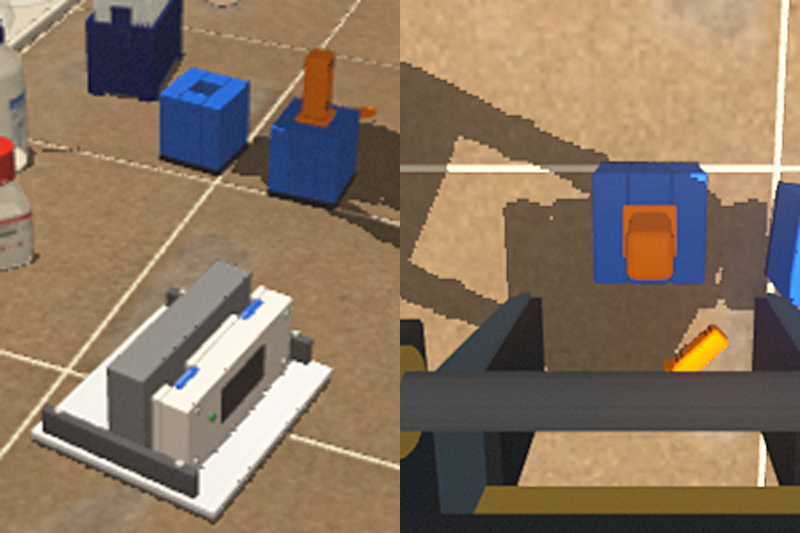

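The wedge seated at its original height of 0.088 m, so it did not slip in the grip and the opening depths hold. The picture shows it upright with its flange on the stand (320,115), and the housing evenly open with nothing else moved.

```bash
python3 -c "
from rig import arm
print(arm.sign_off())"
```

```text
the job is handed in; nothing more can be done
None
```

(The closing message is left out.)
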